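# Demould the cast spanner and hang it on the rack

## Task

Lift the cast spanner out of the open mould and lay it flat on the cork mat, let go, and take it again by its handle. Then hang it by its eye on the empty peg of the small tool rack and leave it hanging there freely, handle down. Leave the loose nozzle tin, screwdriver and printed gear where they lie.

Things in the scene. Friction and masses are not known exactly. Their poses are not given: they have to be found in the camera images.
- spanner: The cast pin spanner to be hung: bright aluminium, flat, 8 mm thick, 157 mm long, about 90 g, loose; eye at one end, two-prong jaw (30 mm wide) at the other. Origin on its underside, on its long middle line; x axis along it towards the eye, y across, z the normal of its upper face. At the start it lies face up in the mould, underside 17 mm above the desk.
- spanner_eye (a point): Centre of the hole in the spanner's eye, at half thickness, at spanner x = +58 mm, 4 mm above the underside. The eye is a ring of 44 mm outer and 24 mm hole diameter.
- spanner_handle (a point): Where to take the spanner by its handle: middle of the handle at half thickness, at spanner x = -6 mm, 64 mm from the eye's centre. The handle is a bar 22 mm wide and 8 mm thick from x = +38 to -35 mm.
- spanner_jaw (a point): Middle of the spanner's jaw end, at half thickness, 135 mm from the eye's centre.
- mould: Open mould: dark steel block 186 x 140 x 26 mm, fixed, left or right of the rack. Origin: middle of its far edge, on the desk; x along it away from the robot (block at x = -186 to 0), z up. The spanner lies in its cavity, eye at the far end, upper face 1 mm below the block's top; the cavity fits handle and jaw with 1.5 to 2 mm all round, so they cannot be gripped there.
- mould_pocket (a point): On the mould's top level over the eye (mould x = -36 mm). A finger pocket left and right of the eye lets it be gripped across its 44 mm: 51 mm long (mould x -62 to -11), reaching 62 mm to each side of the middle line, floor 6 mm above the desk; fingers at most 120 mm over their backs. A core pin, 18 mm wide, stands 6 mm up into the eye's hole: lift straight up.
- mat: Cork mat 180 x 90 x 3 mm, fixed flat on the desk, to the right of both mould and rack; long side along its x (away from the robot). Origin: centre of its underside.
- rack: Plywood tool rack, fixed, beside the mould (left or right of it): upright board 128 mm wide, 230 mm high, on a foot 10 mm thick reaching 80 mm towards the robot. Origin on the desk under the middle of the board's front face; x points away from the robot, z up. Two pegs: on the right-hand one (y = -30.5 mm) hangs an older steel spanner, fixed for good; the left-hand one is empty.
- rack_bay (a point): Middle of the open front of the empty peg's bay. Both bays lie between grey sheet-metal cheeks 3 mm thick (rack y = -61, 0, +61 mm) that stand 53 mm out from the board, from 145 to 225 mm height. A bay is 58 mm wide: room for the eye, but not for fingers beside it. Below the cheeks there is room for fingers.
- peg: The empty peg: round steel, 8 mm thick, 60 mm long, rising at 45 degrees out of the board towards the robot. Origin: its root on the board's face, 165 mm above the desk, at rack y = +30.5 mm. z axis along the peg to its tip, x axis 45 degrees up and away from the robot, y the rack's y.
- peg_tip (a point): The free, rounded end of the empty peg. A spanner held with its axes along the peg's goes on until its eye meets the board near peg z = 30 mm (near 36 mm if tilted 15 degrees less, which the eye's play allows). Let go with its eye on the peg, it swings down by itself and hangs nearly upright at the board.
- nozzle_tin: Bystander: round grey tin 54 x 22 mm, loose, near the desk's front edge. Origin: centre of its underside.
- screwdriver: Bystander: screwdriver 165 mm long, loose, near the desk's front edge. Origin: centre of its underside.
- gear: Bystander: printed gear wheel 46 x 14 mm, lying flat, loose, near the desk's front edge. Origin: centre of its underside.

How it is judged:
By the outcome, as a careful person would: the job done as asked, in the order asked, and still so for the second after the job is handed in, with the robot touching nothing.
It also fails if it takes over 64 s, if anything falls off the work surface, if the arm or the gripper's body presses on something with over 40 N, if the wrist force passes 120 N, or if a joint passes its speed limit or range.

## Robot

A 7-joint arm with a two-finger parallel gripper is mounted at the origin on a cart in front of the work surface, level with it; the furniture and walls round the work are solid. World frame = base frame: x ahead of the robot, y to its left, z up, the work surface at z = 0. Lengths are in mm, angles in rad, forces in N, time in s.
With the tool pointing down it reaches from about 400 to 900 mm from the base axis. Payload 5.6 kg.
Tool frame: the origin (TCP) lies midway between the tips of the shut fingers; the grasp point (between the pads) lies 19 mm behind it; z points along the fingers, y is the line along which they close (so a half turn about z gives the same grasp; the last joint's range is limited). The gripper opens to 92 mm and grips with 3 to 60 N. Pads are 20 mm wide; open, the fingers measure 128 mm over their backs; the gripper's body (75 mm by 189 mm) begins 69 mm behind the grasp point.
Start: joints at [1.061, 0.468, -0.012, 1.603, 0.006, 1.071, -0.056], TCP at [292.482, -580.485, 214.592] pointing down, gripper open.
Joint ranges: [-2.53, 2.53], [-0.31, 2.02], [-1.57, 1.55], [0.28, 2.44], [-1.29, 4.43], [0.15, 1.84], [-2.92, 2.92]. Speed limits (rad/s): [2.57, 2.57, 3.14, 3.14, 3.14, 3.14, 3.14].

## Interface

Orientations are given as a rotation vector (axis times angle).
In Python, from rig import r gives the robot as it stands.
- The arm moves only by the tool arm_command, never from a script. Its argument "deltas" is one flat list of numbers, 6 for each row, row after row: the shift along the world's x, y, z in mm, then the turn, a rotation vector about the world's x, y, z in rad. A call has 1 to 8 rows; each row shifts and turns the commanded pose from where the row before left it; what a row does not reach is not made up. A row lasts 1/12 s, in which the tool goes at most 41.7 mm and 7.16 degrees, less where a joint would pass 70% of its speed; a pose out of reach is approached as far as the arm can. A call is refused whole if a number of a shift passes 41.7 or a number of a turn 0.125, either way. A call with a gripper value outside its range is refused whole. "gripper" is the closure, from 0 (fully open) to 1 (shut), set as the call begins (left out, the last holds). The fingers move at their own pace and stop on an object; "squeeze" is the grip in N (left out, the last holds). Time passes only in rows, so rows that do not move let the fingers close. It gives the time, the measured TCP pose, the force, the opening and the grip force at its end, in the units of the state.
- r.get_obs(): the state, without advancing time (a new reading comes with each control period).
- r.capture(name): name is "scene" or "top" or "wrist"; returns the picture (384x512x3 uint8, red, green, blue); there is no depth.
- r.camera_info(name): a dict with "mtx" (3x3 intrinsics, pixels), "R" (3x3) and "t" (3): a world point X has camera coordinates R X + t; the wrist camera has in their place "tool_from_camera" (4x4, takes a point from camera to tool coordinates, whose origin is the TCP and whose axes are the flange's). Camera axes: x right, y down, z forward; pixel columns grow to the right and rows downward; lengths in mm; the calibration is good to about 2 mm. The wrist camera is an equidistant fisheye: a pixel r from the principal point sees the ray r / f radians off the axis. A picture is of the moment at which its call begins: read the wrist's pose just before it. camera_info takes no time and is no camera call.
- r.hand_in(): hands the job in; it is judged then, once.
The state is a dict: "time": time; "joints": joint angles; "joint_velocities": joint speeds; "tau": joint torques, N m; "tcp_pos": TCP position; "tool_rot": TCP orientation; "wrist_force": force on the tool from outside, world axes, zero at the start; "ft_torque": the same for the moment, N m; "width": finger opening in mm; "grip_force": force on a finger pad.
Only numpy, scipy, OpenCV 4.12 (cv2) and the standard library are available. Lean on these libraries where they do the work, as an engineer would, in place of code of your own. Each camera call takes 0.05 s, during which the arm holds its last target. There are 200 camera calls.

## Working session

There is one attempt and no reset: what is moved stays moved. The work goes in short steps, Python scripts to look and compute and a tool call to move; the robot and the scene stay as the last step left them, time stands still between calls to the robot, and variables do not carry over. Pictures are saved under pics/ and viewed, at most 10 in all, crops included, and the job is handed in when it is done.

Besides the shell and the picture viewer there is one more tool, called after ">>>" as a command line: name --argument value ..., lists and objects as JSON in quotes. arm_command: Moves the arm, as the interface text tells. Its arguments: {"type":"object","properties":{"deltas":{"type":"array","items":{"type":"number"}},"gripper":{"type":"number"},"squeeze":{"type":"number"}},"required":["deltas"]}

```bash
mkdir -p pics; python3 - <<'E'
from rig import r
import cv2,numpy as np
o=r.get_obs();print({k:np.round(v,3) for k,v in o.items()})
for n in("scene","top"):
    im=r.capture(n);cv2.imwrite(f"pics/{n}0.png",cv2.resize(im[:,:,::-1],(800,600),interpolation=cv2.INTER_CUBIC))
    np.save(n+"0.npy",im)
    c=r.camera_info(n);print(n,{k:np.round(v,4).tolist() for k,v in c.items()}, -c["R"].T@c["t"])
print(r.camera_info("wrist"))
E
```

```text
{'time': np.float64(0.0), 'joints': array([ 1.061,  0.468, -0.012,  1.604,  0.006,  1.071, -0.056]), 'joint_velocities': array([-0.   ,  0.001,  0.001,  0.001, -0.001, -0.   , -0.001]), 'tau': array([-0.0000e+00, -5.2058e+01, -1.2000e-02, -2.4375e+01, -5.7000e-02,
        1.7000e-02,  0.0000e+00]), 'tcp_pos': array([ 292.182, -579.991,  213.645]), 'tool_rot': array([-3.055e+00, -7.260e-01,  1.000e-03]), 'wrist_force': array([ 0.262,  0.345, -0.745]), 'ft_torque': array([ 0.006,  0.005, -0.019]), 'grip_force': np.float64(0.0), 'width': np.float64(91.954)}
scene {'mtx': [[419.2171, 0.0, 253.5567], [0.0, 419.2171, 195.6566], [0.0, 0.0, 1.0]], 'R': [[-0.572, -0.8201, -0.0137], [-0.3704, 0.2732, -0.8878], [0.7318, -0.5028, -0.46]], 't': [354.9377, 315.3928, 822.398]} [-281.97941634  618.4268      663.1950595 ]
top {'mtx': [[365.5478, 0.0, 254.6029], [0.0, 365.5478, 198.8616], [0.0, 0.0, 1.0]], 'R': [[0.0209, -0.9997, -0.0118], [-0.9912, -0.0192, -0.1313], [0.131, 0.0144, -0.9913]], 't': [71.6263, 534.5886, 965.0365]} [ 401.93669585   67.94336994 1027.63867786]
{'mtx': array([[297.31863964,   0.        , 253.49935889],
       [  0.        , 297.31863964, 191.87098487],
       [  0.        ,   0.        ,   1.        ]]), 'tool_from_camera': array([[-8.63502478e-05, -9.61806126e-01, -2.73731563e-01,
         7.69021757e+01],
       [ 9.99998908e-01, -4.86834824e-04,  1.39512798e-03,
        -8.91293683e-01],
       [-1.47510470e-03, -2.73731144e-01,  9.61805118e-01,
        -1.70148692e+02],
       [ 0.00000000e+00,  0.00000000e+00,  0.00000000e+00,
         1.00000000e+00]])}
```

View pics/top0.png

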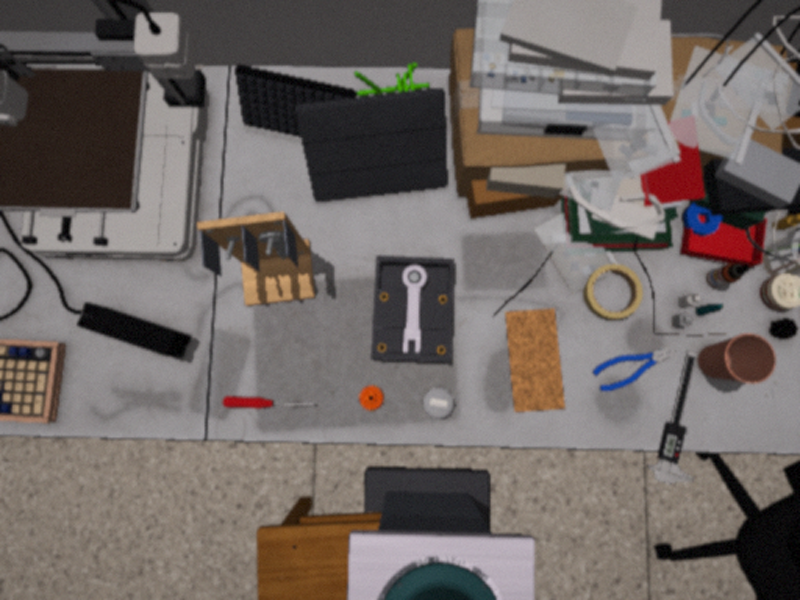

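View pics/scene0.png

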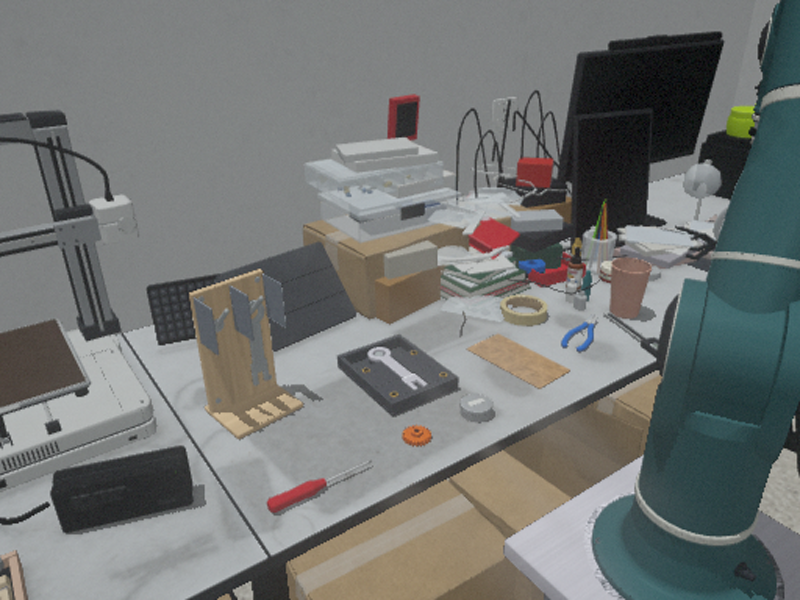

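The top view shows the mould at about (375–455, 257–363), with the eye at (414,277). The mat is at (506–565, 308–412), the rack at (200–315, 212–305), and the bystanders are near y≈400. The scene view shows the empty peg at about (225,305). I'll enlarge both areas.

```bash
python3 - <<'E'
import cv2,numpy as np
t=np.load("top0.npy")[:,:,::-1];s=np.load("scene0.npy")[:,:,::-1]
a=cv2.resize(t[155:270,230:370],None,fx=5,fy=5,interpolation=cv2.INTER_CUBIC)
cv2.imwrite("pics/c1.png",a)
b=cv2.resize(t[130:200,120:210],(540,420),interpolation=cv2.INTER_CUBIC)   # x6
c=cv2.resize(s[165:285,115:200],(425,600),interpolation=cv2.INTER_CUBIC)   # x5
m=np.zeros((600,800,3),np.uint8); m[:420,:540][:, :375]=cv2.resize(b,None,fx=1,fy=1)[:, :375]; 
b2=cv2.resize(t[130:200,120:195],(375,350),interpolation=cv2.INTER_CUBIC) # x5
m[:]=0; m[:350,:375]=b2; m[:,375:]=c
cv2.imwrite("pics/c2.png",m)
E
```

```text
(no output)
```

View pics/c1.png

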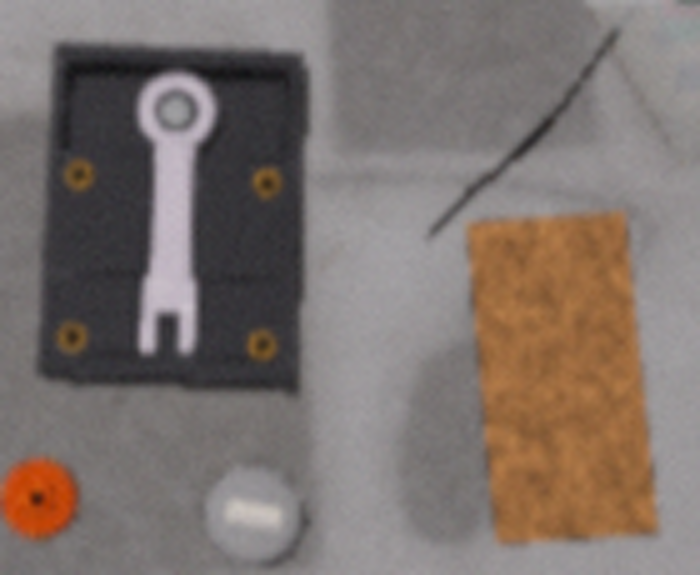

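View pics/c2.png

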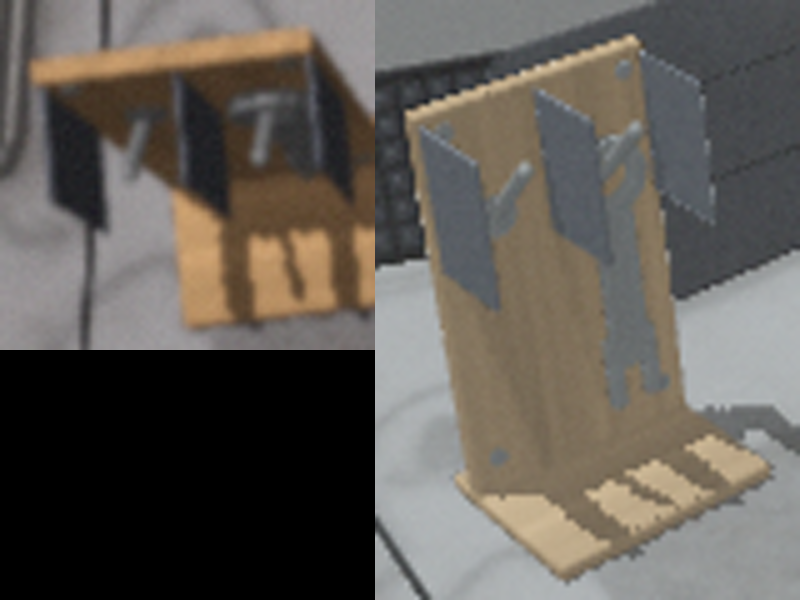

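c1 (5× crop): eye (177,111), jaw tips (147,354)/(189,353), mould top corners (57,45) (303,57) (40,376), mat corners (468,223) (626,212) (657,533) (498,543). c2: the empty peg's tip is at (133,175) from the top and (524,168) from the scene, and the cheek and foot corners are clear. Next I'll fit the poses.

```bash
cat > h.py <<'E'
import numpy as np
from scipy.optimize import least_squares
from rig import r
def proj(n,X):
    c=r.camera_info(n);p=(np.atleast_2d(X)@c["R"].T+c["t"])@c["mtx"].T
    return p[:,:2]/p[:,2:]
def pose(p,X):
    c,s=np.cos(p[2]),np.sin(p[2]);X=np.array(X,float)
    return np.c_[c*X[:,0]-s*X[:,1]+p[0],s*X[:,0]+c*X[:,1]+p[1],X[:,2]]
def fit(obs,p0):
    f=lambda p:np.concatenate([(proj(n,pose(p,[x for x,_ in l]))-np.array([u for _,u in l])).ravel() for n,l in obs.items()])
    q=least_squares(f,p0,loss="soft_l1");print(np.round(q.x,3),"res px",np.round(f(q.x).reshape(-1,2),1).tolist());return q.x
E
python3 - <<'E'
from h import *
A=lambda u,v:(230+(u-2)/5,155+(v-2)/5)
B=lambda u,v:(120+(u-2)/5,130+(v-2)/5)
C=lambda u,v:(115+(u-377)/5,165+(v-2)/5)
sp=fit({"top":[((58,0,25),A(177,111)),((-77,0,25),A(168,354)),((80,0,25),A(178,71)),((-35,0,25),A(169,276))]},[600,0,0]);
mo=fit({"top":[((0,70,26),A(57,45)),((0,-70,26),A(303,57)),((-186,70,26),A(40,376))]},[700,0,0])
ma=fit({"top":[((90,45,3),A(468,223)),((90,-45,3),A(626,212)),((-90,-45,3),A(657,533)),((-90,45,3),A(498,543))]},[500,-250,0])
print("eye from mould",pose(mo,[(-36,0,25)]),"from spanner",pose(sp,[(58,0,25)]))
k=60/2**.5
top=[((0,64,230),B(35,84)),((0,-64,230),B(313,50)),((-80,64,10),B(187,326)),((-k,30.5,165+k),B(133,175)),((-53,61,145),B(104,230)),((-53,0,145),B(227,217))]
sc=[((0,64,230),C(411,122)),((0,-64,230),C(637,42)),((-80,64,10),C(566,572)),((-80,-64,10),C(773,462)),((-k,30.5,165+k),C(524,168)),((-53,61,225),C(466,160)),((-53,61,145),C(497,308)),((-53,0,145),C(608,263)),((-53,-61,145),C(713,222)),((0,30.5,165),C(494,232))]
ra=fit({"top":top,"scene":sc},[700,200,0]);fit({"top":top},ra);fit({"scene":sc},ra)
print("peg root, tip",pose(ra,[(0,30.5,165),(-k,30.5,165+k)]))
E
```

```text
[539.228  56.298  25.112] res px [[-0.1, -0.1], [-0.1, -0.2], [0.0, 0.2], [0.2, 0.1]]
[ 6.31491e+02  5.34300e+01 -2.40000e-02] res px [[-0.2, -0.0], [0.6, -0.3], [-0.3, 0.3]]
[ 4.55162e+02 -1.62678e+02  8.50000e-02] res px [[-0.2, -0.3], [0.1, -0.2], [0.4, 0.2], [-0.4, 0.3]]
eye from mould [[595.50184881  54.30160525  25.        ]] from spanner [[597.21582738  55.10753787  25.        ]]
[6.31181e+02 3.09512e+02 1.49000e-01] res px [[-1.0, -0.3], [-0.2, -0.7], [-0.9, 0.0], [-1.1, 0.1], [0.6, 0.5], [0.6, -0.0], [-0.1, -0.7], [1.0, -0.6], [-1.3, -0.5], [-0.5, -0.0], [0.5, -0.1], [1.7, 0.6], [0.4, 1.0], [0.3, 0.8], [-0.0, 0.4], [-0.1, -3.4]]
[6.30764e+02 3.08212e+02 1.37000e-01] res px [[-0.5, -0.5], [0.4, -0.2], [-0.8, -0.1], [-0.8, 0.2], [0.9, 0.4], [0.8, 0.2]]
[6.31006e+02 3.10692e+02 1.64000e-01] res px [[-0.4, -0.4], [0.4, -0.6], [-1.1, -0.4], [-0.7, -0.2], [0.4, 0.0], [1.8, 0.8], [0.4, 1.2], [0.2, 0.8], [-0.3, 0.3], [-0.4, -3.1]]
peg root, tip [[626.66750772 339.67649885 165.        ]
 [584.70829452 333.39761137 207.42640687]]
```

>>> arm_command --deltas '[17.5,37,0,0,0,-0.061,17.5,37,0,0,0,-0.061,17.5,37,0,0,0,-0.061,17.5,37,0,0,0,-0.061,17.5,37,0,0,0,-0.061,17.5,37,0,0,0,-0.061,17.5,37,0,0,0,-0.061,17.5,37,0,0,0,-0.061]' --gripper 0.24 --squeeze 55

```text
time: 0.77
tcp_pos: [432.7, -282.5, 214.5]
tool_rot: [-3.141, 0.038, 0.0]
wrist_force: [-0.4, -0.6, -0.4]
width: 69.7
grip_force: 0.0
```

>>> arm_command --deltas '[17.5,37,0,0,0,0,17.5,37,0,0,0,0,17.5,37,0,0,0,0,17.5,37,-10,0,0,0,17.5,36,-10,0,0,0,17.5,36,-10,0,0,0,17.5,36,-10,0,0,0,16,33,-10,0,0,0]'

```text
time: 1.43
tcp_pos: [571.2, 6.6, 164.0]
tool_rot: [-3.141, 0.032, 0.0]
wrist_force: [0.0, -0.2, 0.0]
width: 69.8
grip_force: 0.0
```

>>> arm_command --deltas '[13,24,-10,0,0,0,12,24,-10,0,0,0,0,0,0,0,0,0,0,0,0,0,0,0]'

```text
time: 1.77
tcp_pos: [595.1, 53.8, 143.4]
tool_rot: [-3.141, 0.028, 0.004]
wrist_force: [-0.9, -1.0, 0.3]
width: 69.8
grip_force: 0.0
```

```bash
cat >> h.py <<'E'
import cv2
from scipy.spatial.transform import Rotation as Ro
def snap(name):
    o=r.get_obs();im=r.capture("wrist");np.savez(name,im=im,p=o["tcp_pos"],q=o["tool_rot"])
    cv2.imwrite(f"pics/{name}.png",cv2.resize(im[:,:,::-1],(800,600),interpolation=cv2.INTER_CUBIC));print(np.round(o["tcp_pos"],1),np.round(o["tool_rot"],3))
def hit(name,uv,z):   # uv in 800x600 picture -> world at height z
    d=np.load(name+".npz");c=r.camera_info("wrist");M=c["mtx"];T=c["tool_from_camera"]
    uv=(np.atleast_2d(uv)+.5)/1.5625-.5;a=(uv-M[:2,2])/M[0,0];th=np.linalg.norm(a,axis=1,keepdims=True)
    ray=np.c_[a/th*np.sin(th),np.cos(th)]@T[:3,:3].T
    R=Ro.from_rotvec(d["q"]).as_matrix();w=ray@R.T;o=R@T[:3,3]+d["p"]
    return np.round(o+w*((z-o[2])/w[:,2])[:,None],1)
E
python3 -c "
from h import *
snap('w1')"
```

```text
[595.1  53.8 143.4] [-3.141  0.028  0.004]
```

View pics/w1.png

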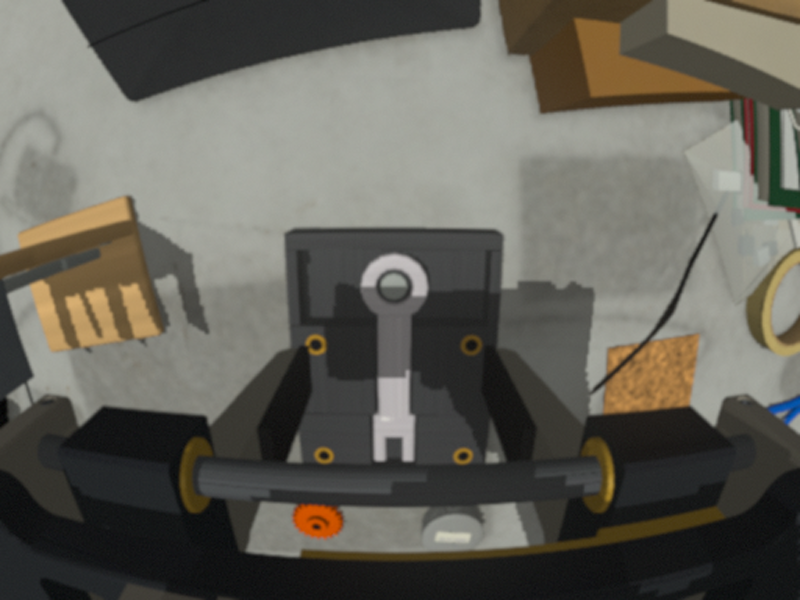

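The wrist view shows the eye ring centred at (394.5,286), the mould's far corners at (286,232) and (502,232), and the jaw at (394,455).

```bash
python3 -c "
from h import *
print(hit('w1',[(394.5,286),(361,286),(428,286),(394,253),(394.5,430)],25)); print(hit('w1',[(286,234),(502,234)],26))
print(hit('w1',[(607,347),(699,336)],3))"
```

```text
[[598.8  55.3  25. ]
 [599.2  76.7  25. ]
 [598.4  33.8  25. ]
 [620.3  55.2  25. ]
 [491.8  57.4  25. ]]
[[634.6 123.4  26. ]
 [632.  -13.4  26. ]]
[[ 542.4 -108.     3. ]
 [ 547.2 -198.6    3. ]]
```

>>> arm_command --deltas '[2.5,1.2,-20,0,0,0,0,0,-25,0,0,0,0,0,-25,0,0,0,0,0,-25,0,0,0,0,0,-15,0,0,0,0,0,0,0,0,0,0,0,0,0,0,0]'

```text
time: 2.4
tcp_pos: [597.9, 51.6, 34.7]
tool_rot: [3.14, -0.037, -0.002]
wrist_force: [0.0, 0.3, 1.2]
width: 69.4
grip_force: 0.0
```

>>> arm_command --deltas '[0,0,0,0,0,0]'

```text
time: 2.48
tcp_pos: [599.2, 52.3, 36.1]
tool_rot: [3.141, -0.036, 0.003]
wrist_force: [0.6, 0.3, 0.7]
width: 69.6
grip_force: 0.0
```

>>> arm_command --deltas '[-0.5,2.5,-7,0,0,0,0,0,-7,0,0,0,0,0,-6,0,0,0,0,0,0,0,0,0]'

```text
time: 2.82
tcp_pos: [596.9, 55.7, 13.5]
tool_rot: [3.141, -0.033, -0.003]
wrist_force: [0.1, -0.0, -0.0]
width: 69.9
grip_force: 0.0
```

>>> arm_command --deltas '[0,0,0,0,0,0]'

```text
time: 2.9
tcp_pos: [597.4, 55.8, 14.2]
tool_rot: [3.141, -0.033, -0.002]
wrist_force: [-0.9, 0.3, 1.0]
width: 69.9
grip_force: 0.0
```

>>> arm_command --deltas '[0,0,0,0,0,0,0,0,0,0,0,0,0,0,0,0,0,0,0,0,0,0,0,0,0,0,0,0,0,0,0,0,0,0,0,0]' --gripper 0.7 --squeeze 55

```text
time: 3.4
tcp_pos: [598.0, 55.8, 14.9]
tool_rot: [3.141, -0.033, 0.001]
wrist_force: [-0.5, 0.3, 1.3]
width: 41.8
grip_force: 55.0
```

>>> arm_command --deltas '[0,0,3,0,0,0,0,0,5,0,0,0,0,0,7,0,0,0,0,0,10,0,0,0,0,0,15,0,0,0,0,0,20,0,0,0,0,0,0,0,0,0]'

```text
time: 3.98
tcp_pos: [600.6, 56.3, 79.2]
tool_rot: [-3.14, 0.034, -0.011]
wrist_force: [0.8, -0.3, -0.4]
width: 41.9
grip_force: 55.0
```

```bash
python3 -c "
from h import *
snap('w2')"
```

```text
[600.6  56.3  79.2] [-3.14   0.034 -0.011]
```

View pics/w2.png

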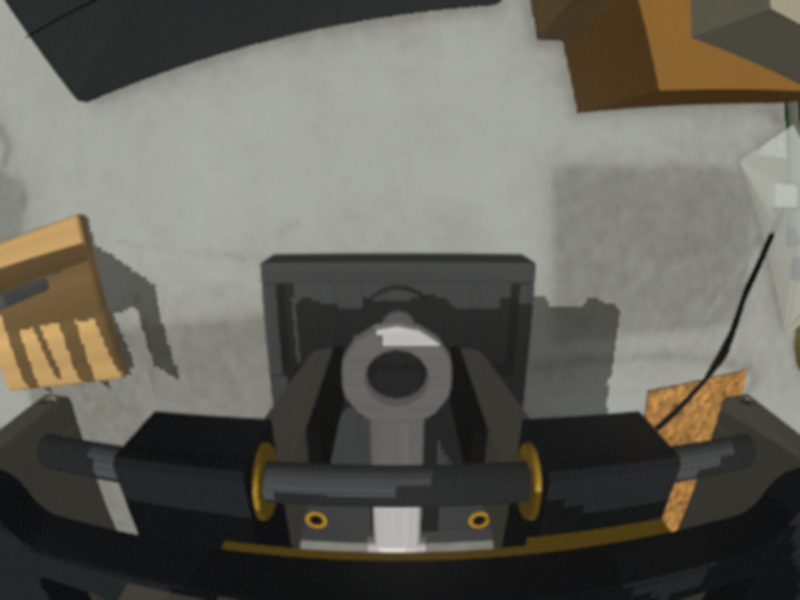

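>>> arm_command --deltas '[-10,-25,0,0,0,0.018,-15,-36,0,0,0,0.018,-15,-36,0,0,0,0.018,-15,-36,0,0,0,0.018,-15,-36,0,0,0,0.018,-10,-25,0,0,0,0.017,-7,-20,0,0,0,0,0,0,0,0,0,0]'

```text
time: 4.7
tcp_pos: [508.0, -163.9, 74.1]
tool_rot: [3.137, 0.122, -0.004]
wrist_force: [0.0, -0.5, -0.7]
width: 41.4
grip_force: 55.0
```

>>> arm_command --deltas '[0,0,-12,0,0,0,0,0,-15,0,0,0,0,0,-15,0,0,0,0,0,-10,0,0,0,0,0,-7,0,0,0,0,0,-3,0,0,0,0,0,0,0,0,0,0,0,0,0,0,0]'

```text
time: 5.37
tcp_pos: [511.2, -157.8, 12.8]
tool_rot: [-3.139, -0.136, -0.0]
wrist_force: [-1.4, -0.3, -1.4]
width: 42.1
grip_force: 55.0
```

>>> arm_command --deltas '[0,0,0,0,0,0]'

```text
time: 5.45
tcp_pos: [511.4, -158.1, 13.3]
tool_rot: [3.138, 0.135, 0.002]
wrist_force: [0.3, -0.7, -0.2]
width: 42.0
grip_force: 55.0
```

>>> arm_command --deltas '[0,0,-3,0,0,0,0,0,-3,0,0,0,0,0,-2,0,0,0,0,0,0,0,0,0,0,0,0,0,0,0]'

```text
time: 5.87
tcp_pos: [510.6, -158.3, 4.6]
tool_rot: [3.139, 0.134, -0.001]
wrist_force: [0.6, -0.7, -0.9]
width: 41.9
grip_force: 55.0
```

>>> arm_command --deltas '[0,0,0,0,0,0]'

```text
time: 5.95
tcp_pos: [510.8, -158.2, 4.7]
tool_rot: [-3.139, -0.134, 0.0]
wrist_force: [-0.6, 0.8, -0.4]
width: 41.9
grip_force: 55.0
```

Lower squeeze first for a gentle release, then open and rise.

>>> arm_command --deltas '[0,0,-0.5,0,0,0,0,0,0,0,0,0]' --squeeze 3

```text
time: 6.12
tcp_pos: [510.9, -158.2, 4.3]
tool_rot: [3.139, 0.135, 0.0]
wrist_force: [-0.1, -0.0, -1.2]
width: 44.3
grip_force: 3.0
```

>>> arm_command --deltas '[0,0,0,0,0,0,0,0,0,0,0,0,0,0,0,0,0,0,0,0,0,0,0,0]' --gripper 0.24

```text
time: 6.45
tcp_pos: [510.9, -158.2, 4.3]
tool_rot: [3.139, 0.135, 0.0]
wrist_force: [0.5, -0.6, -0.3]
width: 68.5
grip_force: 0.0
```

>>> arm_command --deltas '[0,0,10,0,0,0,-8,-1,20,0,0,0,-17,-1.5,20,0,0,0,-20,-1.5,20,0,0,0,-15,-1,20,0,0,0,0,0,0,0,0,0,0,0,0,0,0,0,0,0,0,0,0,0]'

```text
time: 7.12
tcp_pos: [451.5, -163.3, 94.4]
tool_rot: [3.138, 0.135, 0.002]
wrist_force: [0.7, -0.8, 0.1]
width: 70.1
grip_force: 0.0
```

```bash
python3 -c "
from h import *
snap('w3')"
```

```text
[ 451.5 -163.3   94.4] [3.138e+00 1.350e-01 2.000e-03]
```

View pics/w3.png

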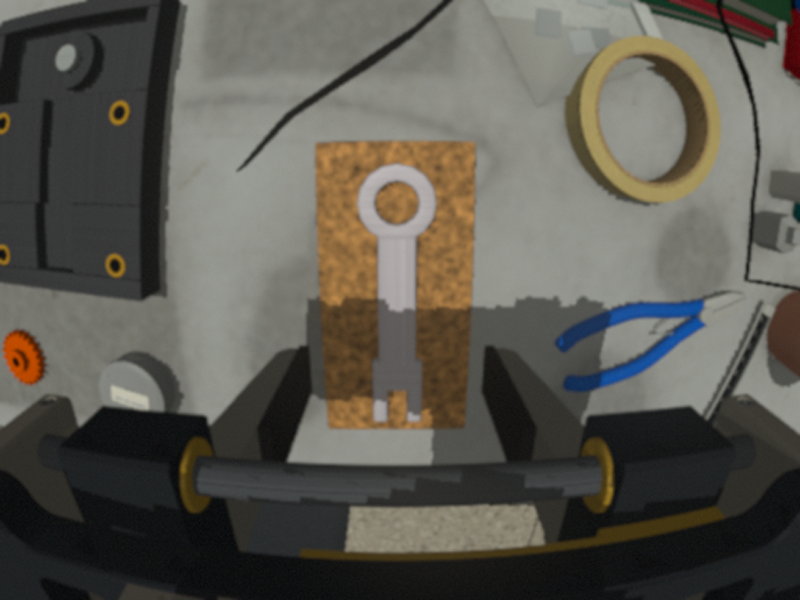

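The spanner lies flat and centred on the mat: eye hole at (396.5,203), jaw tips at about y=421, axis near x=397.

```bash
python3 -c "
from h import *
h=hit('w3',[(396.5,202.5),(397.5,300),(397,238),(398,360),(397,421),(359,203),(435,203)],11);print(h)
e=h[0];d=h[3]-e;d/=np.linalg.norm(d);print('handle',e+64*d,'yaw',np.arctan2(-d[1],-d[0]))"
```

```text
[[ 511.  -157.9   11. ]
 [ 456.2 -163.2   11. ]
 [ 491.5 -159.9   11. ]
 [ 419.4 -166.7   11. ]
 [ 377.5 -169.7   11. ]
 [ 509.1 -137.6   11. ]
 [ 512.6 -178.8   11. ]]
handle [ 447.29331266 -164.02029311   11.        ] yaw 0.09577593858965253
```

>>> arm_command --deltas '[-4,-0.5,-20,0,0,0,0,0,-25,0,0,0,0,0,-20,0,0,0,0,0,-12,0,0,0,0,0,0,0,0,0,0,0,0,0,0,0,0,0,0,0,0,0]'

```text
time: 7.75
tcp_pos: [447.4, -163.4, 17.2]
tool_rot: [-3.138, -0.136, -0.0]
wrist_force: [-0.8, 0.4, 0.2]
width: 69.7
grip_force: 0.0
```

>>> arm_command --deltas '[0,0,0,0,0,0]'

```text
time: 7.83
tcp_pos: [447.6, -163.8, 17.8]
tool_rot: [3.138, 0.135, 0.002]
wrist_force: [0.2, -0.0, -0.2]
width: 70.0
grip_force: 0.0
```

>>> arm_command --deltas '[0,0,-6,0,0,0,0,0,-5,0,0,0,0,0,-2,0,0,0,0,0,0,0,0,0,0,0,0,0,0,0,0,0,0,0,0,0]'

```text
time: 8.33
tcp_pos: [446.8, -163.7, 4.2]
tool_rot: [3.139, 0.135, 0.0]
wrist_force: [-1.0, -0.2, -0.4]
width: 69.9
grip_force: 0.0
```

>>> arm_command --deltas '[0,0,0,0,0,0,0,0,0,0,0,0,0,0,0,0,0,0,0,0,0,0,0,0,0,0,0,0,0,0,0,0,0,0,0,0,0,0,0,0,0,0,0,0,0,0,0,0]' --gripper 0.9 --squeeze 55

```text
time: 9.0
tcp_pos: [446.8, -163.7, 4.2]
tool_rot: [3.139, 0.135, -0.0]
wrist_force: [-0.1, 0.5, 0.6]
width: 20.9
grip_force: 55.0
```

>>> arm_command --deltas '[0,0,20,0,0,0.016,0,10,35,0,0,0.016,0,20,35,0,0,0.016,0,35,20,0,0,0.016,4,40,5,0,0,0,4,40,5,0,0,0,4,40,5,0,0,0,4,40,5,0,0,0]'

```text
time: 9.67
tcp_pos: [462.4, 62.9, 134.7]
tool_rot: [3.132, 0.234, 0.001]
wrist_force: [1.2, 0.6, -1.2]
width: 21.1
grip_force: 55.0
```

>>> arm_command --deltas '[4,38,13,0.0146,-0.097,0,4,38,13,0.0146,-0.097,0,4,38,13,0.0146,-0.097,0,4,38,13,0.0146,-0.097,0,4,38,13,0.0146,-0.097,0,4,38,13,0.0146,-0.097,0,0,14,2,0.0146,-0.097,0,0,14,2,0.0146,-0.097,0]'

```text
time: 10.33
tcp_pos: [485.9, 252.0, 192.7]
tool_rot: [-3.014, -0.229, -0.807]
wrist_force: [1.4, -1.4, -2.0]
width: 21.0
grip_force: 55.0
```

>>> arm_command --deltas '[0,0,0,0,0,0,0,0,0,0,0,0,0,0,0,0,0,0,0,0,0,0,0,0]'

```text
time: 10.67
tcp_pos: [487.2, 249.7, 192.6]
tool_rot: [-3.017, -0.222, -0.805]
wrist_force: [0.1, -0.1, -1.0]
width: 21.0
grip_force: 55.0
```

```bash
cat >> h.py <<'E'
RA=(631.2,309.5,0.149)
def want(z,pitch=45,E=(64.4,-.2,-2.8)):
    s=.5**.5;eye=pose(RA,[(-s*z,30.5,165+s*z)])[0]
    R0=Ro.from_euler("z",RA[2]).as_matrix()@np.diag([1,-1,-1.])  # tool down, heading rack x
    R=Ro.from_rotvec(-np.radians(pitch)*np.array([-np.sin(RA[2]),np.cos(RA[2]),0])).as_matrix()@R0
    return eye-R@E,R
def state(z,pitch=45):
    o=r.get_obs();p,R=want(z,pitch);Rc=Ro.from_rotvec(o["tool_rot"]).as_matrix()
    print("tcp",np.round(o["tcp_pos"],1),"shift",np.round(p-o["tcp_pos"],1),"turn",np.round(Ro.from_matrix(R@Rc.T).as_rotvec(),3))
    e=o["tcp_pos"]+Rc@np.array((64.4,-.2,-2.8));c,s=np.cos(RA[2]),np.sin(RA[2]);d=e-[RA[0],RA[1],0]
    print("eye rack",np.round([c*d[0]+s*d[1],-s*d[0]+c*d[1],d[2]],1),"j",np.round(o["joints"],2),"w",o["wrist_force"].round(1),o["width"].round(1))
E
python3 - <<'E'
from h import *
state(140);state(90)
a=r.capture("scene");np.save("s4.npy",a);b=r.capture("top");np.save("t4.npy",b)
m=np.zeros((600,800,3),np.uint8)
m[:,:400]=cv2.resize(a[140:260,100:180,::-1],(400,600),interpolation=cv2.INTER_CUBIC)
m[:400,400:]=cv2.resize(b[110:190,120:200,::-1],(400,400),interpolation=cv2.INTER_CUBIC)
cv2.imwrite("pics/m4.png",m)
E
```

```text
tcp [487.2 249.7 192.6] shift [-1.5 68.6 23.9] turn [ 0.063 -0.259  0.012]Traceback (most recent call last):
  File "<stdin>", line 2, in <module>
  File "h.py", line 34, in state
    print("eye rack",np.round([c*d[0]+s*d[1],-s*d[0]+c*d[1],d[2]],1),"j",np.round(o["joints"],2),"w",o["wrist_force"].round(1),o["width"].round(1))
                                                                                                                               ^^^^^^^^^^^^^^^^
AttributeError: 'float' object has no attribute 'round'
```

>>> arm_command --deltas '[0,17,6,0.016,-0.065,0.003,0,17,6,0.016,-0.065,0.003,0,17,6,0.016,-0.065,0.003,0,17,6,0.016,-0.065,0.003,0,0,0,0,0,0,0,0,0,0,0,0,0,0,0,0,0,0]'

```text
time: 11.25
tcp_pos: [489.4, 265.5, 188.1]
tool_rot: [-2.993, -0.224, -0.894]
wrist_force: [0.5, -0.0, -2.0]
width: 21.0
grip_force: 55.0
```

```bash
sed -i 's/,o\["width"\].round(1)//' h.py
python3 - <<'E'
from h import *
state(140);state(90)
E
```

```text
tcp [489.4 265.5 188.1] shift [-3.7 52.8 28.3] turn [ 0.061 -0.201  0.012]
eye rack [-94.3 -21.5 225.7] j [-1.28  0.17  0.57  2.29  0.82  0.34 -2.88] w [ 0.5 -0.  -2. ]
tcp [489.4 265.5 188.1] shift [31.3 58.  -7. ] turn [ 0.061 -0.201  0.012]
eye rack [-94.3 -21.5 225.7] j [-1.28  0.17  0.57  2.29  0.82  0.34 -2.88] w [ 0.5 -0.  -2. ]
```

```bash
python3 - <<'E'
from h import *
o=r.get_obs();Rc=Ro.from_rotvec(o["tool_rot"]).as_matrix()
R=Ro.from_euler("z",.086).as_matrix()@np.diag([1,-1,-1.])
print(Ro.from_matrix(R@Rc.T).as_rotvec()/8, (np.array([447,-164,60])-o["tcp_pos"]).round(1))
E
```

```text
[-0.00436761  0.072237   -0.00772171] [ -42.4 -429.5 -128.1]
```

The last joint is close to its limit (-2.88 of ±2.92). I'll lay the spanner back on the mat and take the handle with the tool turned half round, which frees that joint.

>>> arm_command --deltas '[-3,-25,0,-0.0044,0.072,-0.0077,-3,-30,0,-0.0044,0.072,-0.0077,-3,-36,0,-0.0044,0.072,-0.0077,-3,-36,-5,-0.0044,0.072,-0.0077,-3,-36,-5,-0.0044,0.072,-0.0077,-3,-36,-5,-0.0044,0.072,-0.0077,-4,-36,-5,-0.0044,0.072,-0.0077,-4,-36,-5,-0.0044,0.072,-0.0077]'

```text
time: 11.92
tcp_pos: [469.2, 29.3, 164.8]
tool_rot: [3.126, 0.142, 0.148]
wrist_force: [0.6, 0.8, -1.6]
width: 21.3
grip_force: 55.0
```

>>> arm_command --deltas '[-4,-36,-8,0,0,0,-4,-36,-10,0,0,0,-4,-36,-10,0,0,0,-4,-30,-20,0,0,0,0,-14,-25,0,0,0,0,-5,-20,0,0,0,0,0,0,0,0,0,0,0,0,0,0,0]'

```text
time: 12.58
tcp_pos: [452.2, -126.2, 70.5]
tool_rot: [3.124, 0.141, 0.148]
wrist_force: [-0.1, 0.9, -0.5]
width: 21.0
grip_force: 55.0
```

```bash
python3 - <<'E'
from h import *
o=r.get_obs();Rc=Ro.from_rotvec(o["tool_rot"]).as_matrix()
R=Ro.from_euler("z",.086).as_matrix()@np.diag([1,-1,-1.])
print(Ro.from_matrix(R@Rc.T).as_rotvec().round(4), (np.array([447,-164,30])-o["tcp_pos"]).round(1),o["joints"].round(2))
E
```

```text
[ 0.0069  0.0947 -0.0039] [ -5.2 -37.8 -40.5] [-0.19  0.37  0.47  2.24 -0.38  0.51 -0.91]
```

>>> arm_command --deltas '[-2,-13,-10,0.003,0.047,-0.002,-2,-13,-10,0.004,0.047,-0.002,-1,-12,-10,0,0,0,0,0,-10,0,0,0,0,0,0,0,0,0,0,0,0,0,0,0]'

```text
time: 13.08
tcp_pos: [448.2, -161.7, 31.3]
tool_rot: [3.138, 0.143, 0.004]
wrist_force: [-1.3, 0.2, -1.9]
width: 21.0
grip_force: 55.0
```

>>> arm_command --deltas '[0,0,-8,0,0,0,0,0,-8,0,0,0,0,0,-5,0,0,0,0,0,0,0,0,0,0,0,0,0,0,0]'

```text
time: 13.5
tcp_pos: [448.0, -162.5, 9.6]
tool_rot: [3.137, 0.143, 0.003]
wrist_force: [-0.2, -1.3, -1.0]
width: 20.9
grip_force: 55.0
```

```bash
python3 - <<'E'
from h import *
o=r.get_obs();Rc=Ro.from_rotvec(o["tool_rot"]).as_matrix()
R=Ro.from_euler("z",.086).as_matrix()@np.diag([1,-1,-1.])
print(Ro.from_matrix(R@Rc.T).as_rotvec().round(4), (np.array([447,-164,4.2])-o["tcp_pos"]).round(1),o["joints"].round(2))
E
```

```text
[ 0.0016  0.002  -0.0048] [-1.  -1.5 -5.4] [-0.06  0.54  0.41  2.17 -0.44  0.51 -0.79]
```

>>> arm_command --deltas '[-1,-1,-3,0,0,0,0,0,-2,0,0,0,0,0,0,0,0,0,0,0,0,0,0,0]'

```text
time: 13.83
tcp_pos: [447.2, -163.8, 5.0]
tool_rot: [3.136, 0.142, 0.004]
wrist_force: [0.7, -0.1, -2.0]
width: 20.7
grip_force: 55.0
```

>>> arm_command --deltas '[0,0,0,0,0,0,0,0,0,0,0,0]' --squeeze 3

```text
time: 14.0
tcp_pos: [447.4, -163.8, 5.1]
tool_rot: [3.136, 0.142, 0.005]
wrist_force: [0.0, -0.0, -0.9]
width: 22.1
grip_force: 3.0
```

>>> arm_command --deltas '[0,0,0,0,0,0,0,0,0,0,0,0,0,0,0,0,0,0,0,0,0,0,0,0,0,0,0,0,0,0,0,0,10,0,0,0,0,0,25,0,0,0,0,0,25,0,0,0]' --gripper 0.24

```text
time: 14.67
tcp_pos: [446.3, -163.9, 65.6]
tool_rot: [3.137, 0.141, 0.0]
wrist_force: [0.9, 0.1, -0.1]
width: 69.8
grip_force: 0.0
```

>>> arm_command --deltas '[0,0,15,0,0,0.12,0,0,15,0,0,0.12,0,0,0,0,0,0.12,0,0,0,0,0,0.12,0,0,0,0,0,0.12,0,0,0,0,0,0.12,0,0,0,0,0,0.12,0,0,0,0,0,0.12]'

```text
time: 15.33
tcp_pos: [447.3, -164.0, 95.8]
tool_rot: [2.713, 1.583, 0.006]
wrist_force: [0.6, -0.8, 0.3]
width: 69.8
grip_force: 0.0
```

>>> arm_command --deltas '[0,0,0,0,0,0.12,0,0,0,0,0,0.12,0,0,0,0,0,0.12,0,0,0,0,0,0.12,0,0,0,0,0,0.12,0,0,0,0,0,0.12,0,0,0,0,0,0.12,0,0,0,0,0,0.12]'

```text
time: 16.0
tcp_pos: [447.2, -164.1, 95.7]
tool_rot: [-1.676, -2.657, -0.004]
wrist_force: [0.5, 0.2, -0.4]
width: 70.1
grip_force: 0.0
```

>>> arm_command --deltas '[0,0,0,0,0,0.12,0,0,0,0,0,0.12,0,0,0,0,0,0.12,0,0,0,0,0,0.12,0,0,0,0,0,0.12,0,0,0,0,0,0.12,0,0,0,0,0,0.12,0,0,0,0,0,0.12]'

```text
time: 16.67
tcp_pos: [447.2, -164.3, 95.7]
tool_rot: [-0.26, -3.129, -0.002]
wrist_force: [-0.6, 0.3, -0.2]
width: 70.2
grip_force: 0.0
```

```bash
cat >> h.py <<'E'
def down(x,y,z,h):
    o=r.get_obs();Rc=Ro.from_rotvec(o["tool_rot"]).as_matrix()
    R=Ro.from_euler("z",h).as_matrix()@np.diag([1,-1,-1.])
    print("turn",Ro.from_matrix(R@Rc.T).as_rotvec().round(4),"shift",(np.array([x,y,z])-o["tcp_pos"]).round(1),"j",o["joints"].round(2))
E
python3 -c "
from h import *
down(446.8,-163.7,95,.086+np.pi)"
```

```text
turn [-0.001  -0.0024  0.2515] shift [-0.4  0.6 -0.7] j [ 0.4   0.36 -0.14  2.1   0.08  0.68  1.62]
```

>>> arm_command --deltas '[0,0,0,0,0,0.12,0,0,-20,0,0,0.12,0,0,-25,0,0,0.01,0,0,-20,0,0,0,0,0,-12,0,0,0,0,0,0,0,0,0,0,0,0,0,0,0]'

```text
time: 17.25
tcp_pos: [447.0, -164.0, 18.2]
tool_rot: [0.124, -3.135, -0.002]
wrist_force: [0.0, 0.1, 0.4]
width: 70.1
grip_force: 0.0
```

```bash
python3 -c "
from h import *
down(446.8,-163.7,4.3,.086+np.pi)"
```

```text
turn [-0.0014 -0.0039  0.0071] shift [ -0.2   0.3 -13.9] j [ 0.42  0.51 -0.16  2.13  0.16  0.51  1.79]
```

>>> arm_command --deltas '[0,0,-6,0,0,0,0,0,-5,0,0,0,0,0,-2.5,0,0,0,0,0,0,0,0,0,0,0,0,0,0,0]'

```text
time: 17.67
tcp_pos: [447.3, -163.8, 4.6]
tool_rot: [0.124, -3.136, -0.003]
wrist_force: [0.0, -0.5, -0.4]
width: 69.8
grip_force: 0.0
```

>>> arm_command --deltas '[0,0,0,0,0,0,0,0,0,0,0,0,0,0,0,0,0,0,0,0,0,0,0,0,0,0,0,0,0,0,0,0,0,0,0,0,0,0,0,0,0,0,0,0,0,0,0,0]' --gripper 0.9 --squeeze 55

```text
time: 18.33
tcp_pos: [447.3, -163.8, 4.5]
tool_rot: [0.124, -3.136, -0.003]
wrist_force: [-0.3, 0.3, 0.2]
width: 20.9
grip_force: 55.0
```

>>> arm_command --deltas '[0,0,10,0,0,0,0,10,25,0,0,0,0,20,30,0,0,0,0,30,20,0,0,0.016,4,38,5,0,0,0.016,4,38,5,0,0,0.016,4,38,5,0,0,0.016,4,38,5,0,0,0]'

```text
time: 19.0
tcp_pos: [463.2, 49.8, 110.7]
tool_rot: [0.225, -3.132, -0.002]
wrist_force: [1.8, 0.3, -1.6]
width: 21.1
grip_force: 55.0
```

```bash
cat >> h.py <<'E'
def want2(z,pitch=45): # tool half-turned about its own z
    p,R=want(z,pitch);return p,R@np.diag([-1,-1,1.])
def st(z,pitch=45):
    o=r.get_obs();p,R=want2(z,pitch);Rc=Ro.from_rotvec(o["tool_rot"]).as_matrix()
    print("tcp",np.round(o["tcp_pos"],1),"shift",np.round(p-o["tcp_pos"],1),"turn",np.round(Ro.from_matrix(R@Rc.T).as_rotvec(),3))
    e=o["tcp_pos"]+Rc@np.array((-64.4,.2,-2.8));c,s=np.cos(RA[2]),np.sin(RA[2]);d=e-[RA[0],RA[1],0]
    print("eye rack",np.round([c*d[0]+s*d[1],-s*d[0]+c*d[1],d[2]],1),"j",np.round(o["joints"],2),"w",o["wrist_force"].round(1))
E
python3 -c "
from h import *
st(100)"
```

```text
tcp [463.2  49.8 110.7] shift [ 50.5 272.7  77.5] turn [ 0.113 -0.779  0.005]
eye rack [-140.3 -232.1  113.4] j [ 0.06  0.33 -0.28  2.11  0.14  0.72  1.41] w [ 1.8  0.3 -1.6]
```

>>> arm_command --deltas '[5,27,12,0.0113,-0.078,0,5,27,12,0.0113,-0.078,0,5,27,12,0.0113,-0.078,0,5,27,12,0.0113,-0.078,0,5,27,10,0.0113,-0.078,0,5,27,8,0.0113,-0.078,0,5,27,5,0.0113,-0.078,0,5,27,5,0.0113,-0.078,0]'

```text
time: 19.67
tcp_pos: [498.7, 230.3, 179.0]
tool_rot: [-0.182, 2.597, 0.039]
wrist_force: [0.2, -0.1, -1.7]
width: 21.2
grip_force: 55.0
```

```bash
python3 -c "
from h import *
st(100)"
```

```text
tcp [498.7 230.3 179. ] shift [15.  92.2  9.2] turn [ 0.043 -0.243  0.012]
eye rack [-89.  -58.7 214.5] j [-0.54  0.16 -0.12  2.27  0.9   0.36  0.27] w [ 0.2 -0.1 -1.7]
```

>>> arm_command --deltas '[3,18,2,0.008,-0.048,0.002,3,18,2,0.008,-0.048,0.002,3,18,2,0.009,-0.048,0.002,3,18,2,0.009,-0.049,0.003,3,18,1,0.009,-0.05,0.003,0,0,0,0,0,0,0,0,0,0,0,0]'

```text
time: 20.25
tcp_pos: [512.4, 314.2, 185.7]
tool_rot: [-0.177, 2.369, 0.068]
wrist_force: [-0.2, -0.6, -1.0]
width: 20.8
grip_force: 55.0
```

```bash
python3 -c "
from h import *
st(100)"
```

```text
tcp [512.4 314.2 185.7] shift [1.3 8.3 2.5] turn [ 0.006 -0.018  0.001]
eye rack [-72.4  22.5 232.4] j [-0.8   0.25 -0.06  2.28  1.61  0.49 -0.59] w [-0.2 -0.6 -1. ]
```

The joints now have room. I'll finish aligning and check it in the cameras.

>>> arm_command --deltas '[1,8.5,2.5,0.006,-0.018,0,0,0,0,0,0,0,0,0,0,0,0,0,0,0,0,0,0,0]'

```text
time: 20.58
tcp_pos: [514.6, 320.8, 188.8]
tool_rot: [-0.17, 2.35, 0.072]
wrist_force: [-1.0, 0.6, -1.3]
width: 20.9
grip_force: 55.0
```

```bash
cat >> h.py <<'E'
def mosaic(n):
    a=r.capture("scene");b=r.capture("top");np.savez(n,a=a,b=b)
    m=np.zeros((600,800,3),np.uint8)
    m[:,:400]=cv2.resize(a[150:270,105:185,::-1],(400,600),interpolation=cv2.INTER_CUBIC)
    m[:400,400:]=cv2.resize(b[115:195,120:200,::-1],(400,400),interpolation=cv2.INTER_CUBIC)
    cv2.imwrite(f"pics/{n}.png",m)
E
python3 -c "
from h import *
st(100);mosaic('m5')"
```

```text
tcp [514.6 320.8 188.8] shift [-0.9  1.7 -0.6] turn [-0.001  0.001  0.004]
eye rack [-70.1  28.5 236.3] j [-0.81  0.26 -0.07  2.27  1.64  0.51 -0.63] w [-1.   0.6 -1.3]
```

View pics/m5.png

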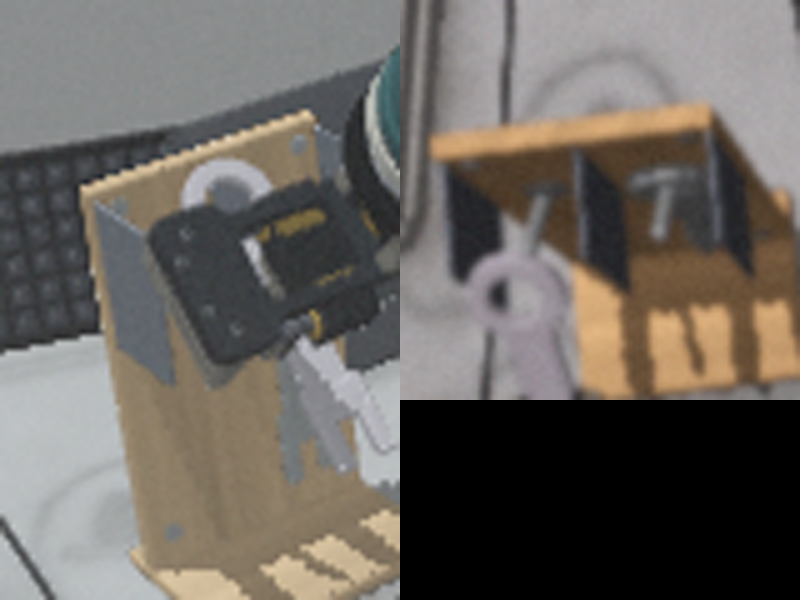

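The top crop shows the eye hole at about (520,292), with the peg running from (547,187) to its tip at (533,250) and pointing almost at the eye. In the scene crop the eye ring is centred near (226,187). I'll compare these with the model.

```bash
python3 - <<'E'
from h import *
k=.5**.5
for nm,z in(("root",0),("tip",60),("z100",100),("z97",97)):
    X=pose(RA,[(-k*z,30.5,165+k*z)]);t=proj("top",X)[0];s=proj("scene",X)[0]
    print(nm,"top crop",(400+(t-[120,115])*5+2).round(1)-[0,400],"scene crop",((s-[105,150])*5+2).round(1))
o=r.get_obs();e=o["tcp_pos"]+Ro.from_rotvec(o["tool_rot"]).as_matrix()@np.array((-64.4,.2,-2.8))
t=proj("top",e)[0];s=proj("scene",e)[0];print("eye",(400+(t-[120,115])*5+2)-[0,400],((s-[105,150])*5+2))
E
```

```text
root top crop [546.8 185.3] scene crop [168.5 290.2]
tip top crop [527.6 250.5] scene crop [201.7 242.4]
z100 top crop [513.5 298.2] scene crop [225.7 208. ]
z97 top crop [514.6 294.5] scene crop [223.8 210.6]
eye [516.92131106 296.1334576 ] [228.2391709 205.255897 ]
```

>>> arm_command --deltas '[4,-1,-4,0,0,0,7,1,-7,0,0,0,7,1,-7,0,0,0,7,1,-7,0,0,0,7,1,-7,0,0,0,0,0,0,0,0,0,0,0,0,0,0,0]'

```text
time: 21.27
tcp_pos: [546.3, 324.4, 155.7]
tool_rot: [-0.171, 2.351, 0.071]
wrist_force: [-0.4, 0.3, -1.0]
width: 21.2
grip_force: 55.0
```

```bash
python3 -c "
from h import *
st(38)"
```

```text
tcp [546.3 324.4 155.7] shift [ 10.8   4.6 -11.4] turn [-0.    -0.     0.003]
eye rack [-38.2  27.4 203.2] j [-0.78  0.36 -0.05  2.24  1.8   0.49 -0.77] w [-0.4  0.3 -1. ]
```

>>> arm_command --deltas '[4,1,-4,0,0,0,4,1,-4,0,0,0,3,0.5,-3,0,0,0,0,0,0,0,0,0,0,0,0,0,0,0]'

```text
time: 21.68
tcp_pos: [557.2, 327.5, 145.2]
tool_rot: [-0.172, 2.351, 0.073]
wrist_force: [1.1, -0.0, -1.7]
width: 20.9
grip_force: 55.0
```

```bash
python3 -c "
from h import *
st(38);mosaic('m6')"
```

```text
tcp [557.2 327.5 145.2] shift [-0.1  1.5 -0.8] turn [-0.001  0.     0.003]
eye rack [-27.   28.9 192.7] j [-0.76  0.4  -0.05  2.22  1.85  0.49 -0.81] w [ 1.1 -0.  -1.7]
```

View pics/m6.png

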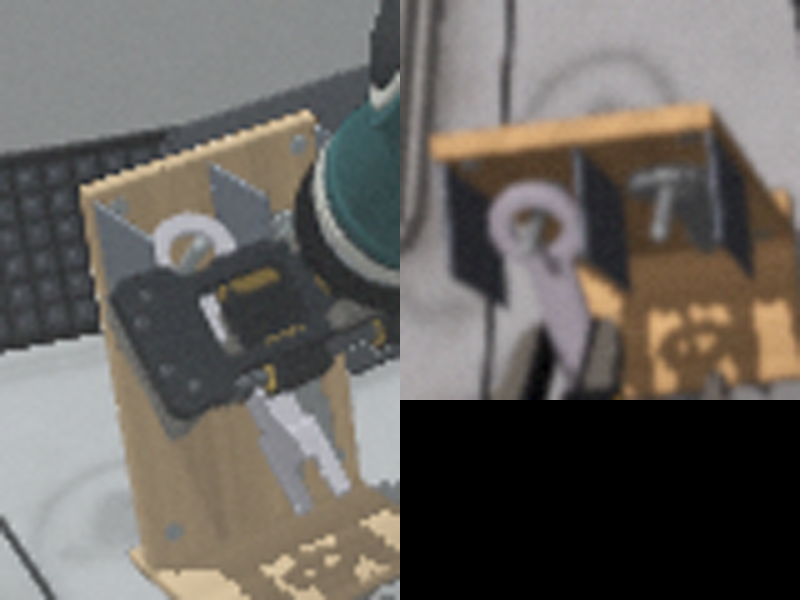

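The peg tip shows through the eye in both views (top crop (527,230), scene crop (200,245)). I'll go slightly deeper and release.

>>> arm_command --deltas '[2,0.5,-2,0,0,0,0,0,0,0,0,0,0,0,0,0,0,0]'

```text
time: 22.03
tcp_pos: [559.2, 328.2, 143.4]
tool_rot: [-0.172, 2.35, 0.073]
wrist_force: [-0.4, 0.4, -1.0]
width: 21.4
grip_force: 55.0
```

>>> arm_command --deltas '[0,0,0,0,0,0,0,0,0,0,0,0]' --squeeze 5

```text
time: 22.2
tcp_pos: [559.1, 328.1, 143.5]
tool_rot: [-0.172, 2.35, 0.073]
wrist_force: [0.1, 0.5, -1.0]
width: 21.9
grip_force: 5.0
```

>>> arm_command --deltas '[0,0,0,0,0,0,0,0,0,0,0,0,0,0,0,0,0,0,0,0,0,0,0,0,0,0,0,0,0,0,0,0,0,0,0,0,0,0,0,0,0,0,0,0,0,0,0,0]' --gripper 0.15

```text
time: 22.87
tcp_pos: [559.2, 328.1, 143.5]
tool_rot: [-0.172, 2.35, 0.073]
wrist_force: [-0.9, 1.2, 0.5]
width: 73.4
grip_force: 0.0
```

>>> arm_command --deltas '[-5,-1,5,0,0,0,-10,-1,10,0,0,0,-15,-2,15,0,0,0,-20,-3,20,0,0,0,-20,-3,20,0,0,0,-20,-25,10,0,0,0,0,-40,0,0,0,0,0,-40,0,0,0,0]'

```text
time: 23.53
tcp_pos: [469.5, 236.1, 223.5]
tool_rot: [-0.165, 2.351, 0.068]
wrist_force: [0.1, -0.2, -0.1]
width: 78.3
grip_force: 0.0
```

>>> arm_command --deltas '[0,-40,0,0,0,0,0,-40,0,0,0,0,0,-40,0,0,0,0,0,0,0,0,0,0,0,0,0,0,0,0,0,0,0,0,0,0]'

```text
time: 24.03
tcp_pos: [472.0, 215.7, 220.1]
tool_rot: [-0.172, 2.357, 0.07]
wrist_force: [0.3, -0.2, 0.5]
width: 78.2
grip_force: 0.0
```

```bash
python3 -c "
from h import *
st(38);mosaic('m7')"
```

```text
tcp [472.  215.7 220.1] shift [ 85.  113.3 -75.7] turn [ 0.001 -0.006  0.003]
eye rack [-127.5  -69.   267.3] j [-0.2   0.06 -0.56  2.43  1.62  0.44 -0.49] w [ 0.3 -0.2  0.5]
```

View pics/m7.png

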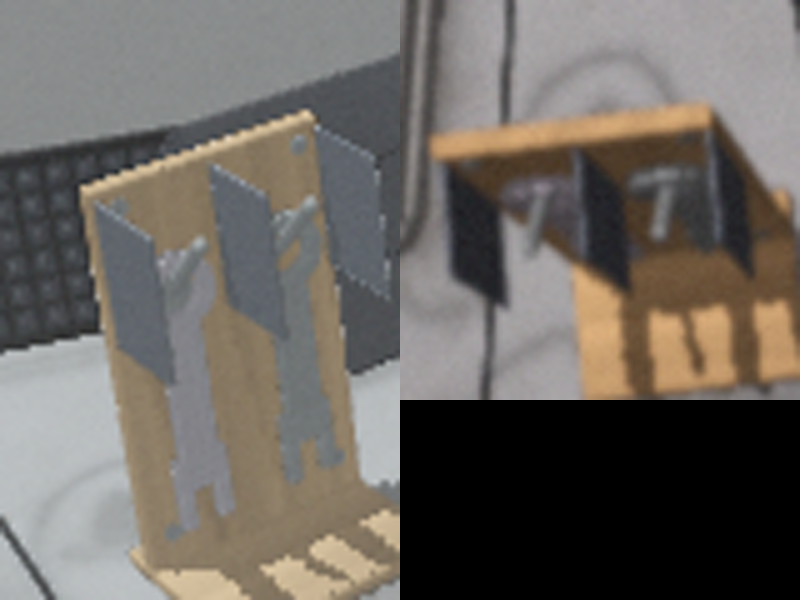

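>>> arm_command --deltas '[0,-3,10,0,0.03,0,0,-3,10,0,0.03,0,0,0,10,0,0.03,0,0,0,0,0,0,0,0,0,0,0,0,0,0,0,0,0,0,0]'

```text
time: 24.63
tcp_pos: [471.1, 210.5, 244.4]
tool_rot: [-0.175, 2.435, 0.074]
wrist_force: [0.3, 0.7, 0.3]
width: 78.0
grip_force: 0.0
```

```bash
python3 -c "
from h import *
o=r.get_obs();print(o['joints'].round(2),o['joint_velocities'].round(3));print(r.hand_in())"
```

```text
[-0.15 -0.02 -0.53  2.36  1.11  0.36  0.05] [ 0.018  0.007 -0.009  0.007 -0.014 -0.002  0.017]
the job is handed in; nothing more can be done
None
```

The last picture shows the spanner hanging handle down on the empty peg with the arm clear; I handed in at about 24.7 s, after laying it on the mat a second time to retake the handle with the tool turned half round.

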